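# Close the seed bin: clear the dibber, then set and slide its lid home

## Task

Close up the seed bin: first take the wooden dibber off the top of it and lay it flat in the tool tray in the free space beside the trowel. Then take the lid from the sloping stand, set it squarely on the bin's rim between the side fences, and slide it in under the keeper lips from the open end until it is fully home against the end stop, lying flat. Let go of everything, and leave the trowel, the planter and the glass jar undisturbed.

Things in the scene. Friction and masses are not known exactly. Their poses are not given: they have to be found in the camera images.
- bin: Grey plastic seed bin, fixed, open-topped, x -75 to +81 mm, 121 mm wide (y), 81 mm high. Origin on the table, under the centre of the closed lid. Flat rim for the lid at z = 70 mm (ledges 12 to 14 mm wide). Fences on both long sides rise to z = 81 mm, inner faces y = +-55.5 mm. Stop wall at the +x end, inner face x = +76 mm, top z = 81 mm. The -x end is the open end: nothing above the rim.
- track_mouth (a point): Point on the bin at rim height, midway between the near ends of the two keeper lips, axes as the bin's (35 mm in +x from its origin). From here to the stop wall a lip on each fence reaches in to y = +-46 mm, underside 8 mm above the rim, top level with the fences: there the lid can only slide in, in +x. Set from above, it clears the lips while its origin is over 75 mm in -x of this point.
- lid_home (a point): Point on the bin where the lid's origin lies when the lid is home: rim height (z = 70 mm), 0 to 1 mm short of touching the stop wall; axes as the bin's, +x towards the stop wall.
- lid: Flat grey plastic lid, 150 mm (x) by 106 mm (y) by 5 mm, 0.1 to 0.25 kg, with a centred upright rib as handle: 16 mm thick (x), 70 mm long (y), from the plate's top (z = 5 mm) to z = 35 mm. Same either way round. Origin at the centre of the underside, z out of the top. Starts lying on the sloping stand, +x up the slope, the rib square to the slope, so leaning 35 degrees from vertical.
- stand: Fixed bent-aluminium sloping stand, about 130 mm by 126 mm and 105 mm high; its flat face slopes up at 35 degrees towards its +x (it looks up and to -x). Origin at the centre of its base; the middle of the face, under the lid's start, is at z = 62 mm. A lip 10 mm high, square to the face, along the low edge holds the lid.
- dibber: Straight wooden dibber, 174 mm long, section 22 by 22 mm over x = -90 to +50 mm, stepped down to a blunt point at x = +84 mm; 0.05 to 0.1 kg. Origin on the axis, 11 mm from each face of the square shaft; x along the length towards the point. Starts lying level across the tops of the bin's fences, at a slant.
- tray: Fixed shallow aluminium tool tray, 238 mm (x) by 148 mm (y) outside, 13 mm high, walls 4 mm and floor 4 mm thick. Origin under its centre, z up. The trowel lies in its +y half; the -y half is free. A dibber lying flat in it has its origin at z = 15 mm.
- trowel: Small steel trowel with a wooden handle, about 213 mm long, blade 56 mm wide, handle 24 mm thick, lying loose along the tray in its +y half, blade to its own +x. Origin at the underside near mid-length. Leave alone.
- planter: Turquoise ceramic planter with a succulent, 100 mm across, 130 mm high, origin at the centre of its underside, standing loose beyond the work. Leave alone.
- jar: Glass jar with a clip-on lid, 90 mm across, 110 mm high, origin at the centre of its underside, standing loose beyond the work. Leave alone.
Things that resemble listed ones, but are neither listed nor needed, are in the scene too. There is more than one size of the dibber; the job needs the smallest.

How it is judged (in metres and radians):
On the way:
1. the dibber lies flat in the tool tray (x of dibber in the frame of tray between -0.04 and 0.04 m and y of dibber in the frame of tray between -0.065 and 0.065 m and z of dibber in the frame of tray between 0.008 and 0.019 m and linear speed of dibber below 0.03 m/s), for 0.2 s.
At the end, for the whole second after the job is handed in: Lid flat on the rim under the lips (height within 2.5 mm, tilt under 0.03 rad), within 4 mm of home along and across the bin, square within 0.05 rad; dibber flat in the tray (centre within 40 mm along, 65 mm across, height under 19 mm); both released and at rest (x of lid in the frame of lid_home between -0.004 and 0.003 m and y of lid in the frame of lid_home between -0.004 and 0.004 m and z of lid in the frame of lid_home between -0.002 and 0.0025 m and angle between the x axis of lid and the x axis of bin, either way round below 0.05 rad and angle between lid's own z axis and vertical below 0.03 rad and x of dibber in the frame of tray between -0.04 and 0.04 m and y of dibber in the frame of tray between -0.065 and 0.065 m and z of dibber in the frame of tray between 0.008 and 0.019 m and linear speed of lid below 0.01 m/s and linear speed of dibber below 0.02 m/s); the robot touches nothing.
It fails at once if the trowel was moved more than 15 mm or tipped (distance of trowel from where it was at the start of the episode above 0.015 m or angle between trowel's own z axis and vertical above 0.2 rad).
It fails at once if the planter was moved more than 15 mm or tipped (distance of planter from where it was at the start of the episode above 0.015 m or angle between planter's own z axis and vertical above 0.2 rad).
It fails at once if the jar was moved more than 15 mm or tipped (distance of jar from where it was at the start of the episode above 0.015 m or angle between jar's own z axis and vertical above 0.2 rad).
It also fails if it takes over 67 s, if anything falls off the work surface, if the arm or the gripper's body presses on something with over 40 N, if the wrist force passes 120 N, or if a joint passes its speed limit or range.

## Robot

A 6-joint arm with a two-finger parallel gripper is mounted at the origin on the work surface. World frame = base frame: x ahead of the robot, y to its left, z up, the work surface at z = 0. Lengths are in m, angles in degrees, forces in N, time in s.
With the tool pointing down it reaches from about 0.25 to 0.725 m from the base axis. Payload 9.7 kg.
Tool frame: the origin (TCP) lies at the very end of the fingers, on their centre line; the grasp point (between the pads) lies 19 mm behind it; z points along the fingers, y is the line along which they close (so a half turn about z gives the same grasp; the last joint's range is limited). The gripper opens to 85 mm and grips with 20 to 120 N. Pads are 22 mm wide; open, the fingers measure 114 mm over their backs; the gripper's body (76 mm by 85 mm) begins 54 mm behind the grasp point. The pads swing forward as they close: fully open they stand 13 mm farther back than shut.
Start: joints at [73.453, 4.979, 10.078, 95.1, 0, 90], TCP at [0.157, 0.527, 0.231] pointing down, gripper open.
Joint ranges: [-179.16, 179.16], [-48.56, 103.87], [-65.8, 70.77], [-126.05, 130.52], [-82.76, 87.17], [-180, 180]. Speed limits (degrees/s): [127.2, 127.2, 147.25, 180, 180, 180].

## Interface

Orientations are given as [roll, pitch, yaw] about the fixed x, y, z axes, in that order (R = Rz(yaw) Ry(pitch) Rx(roll)).
In Python, from workcell import telemetry, optics, workorder gives the robot as it stands.
- The arm moves only by the shell command python3 -m handwheel 'ROWS' [FORCE]. ROWS is JSON, a list of rows, each an object of numbers: "tx", "ty", "tz": the shift along the tool's x, y, z in m; "ax", "ay", "az": the turn, a rotation vector about the tool's x, y, z in degrees; "jaw": the gripper command: -1 is shut, 1 is fully open, values between are in proportion. A call has exactly 10 rows; each row shifts and turns the commanded pose from where the row before left it, along the tool's axes as they then stand; what a row does not reach is not made up. A row lasts 1/8 s, in which the tool goes at most 62.5 mm and 10.7 degrees, less where a joint would pass 70% of its speed; a pose out of reach is approached as far as the arm can. A call is refused whole if a number of a shift passes 0.0625 or a number of a turn 10.7, either way. A call with a gripper value outside its range is refused whole. The fingers move at their own pace and stop on an object; FORCE is the grip in N (left out, the last holds). Time passes only in rows, so rows that do not move let the fingers close, or fill a call up. It gives the time, the measured TCP pose, the force, the opening and the grip force at its end, in the units of the state.
- telemetry.get_obs(): the state, without advancing time (a new reading comes with each control period).
- optics.camera(name): name is "scene" or "top" or "wrist"; returns a dict with "color" (400x640x3 uint8, red, green, blue), "K" (3x3 intrinsics, pixels), "extrinsics" (4x4, takes a point from camera to world coordinates); the wrist camera has in their place "mount" (4x4, takes a point from camera to tool coordinates, whose origin is the TCP and whose axes are the flange's). Camera axes: x right, y down, z forward; pixel columns grow to the right and rows downward; lengths in m; the calibration is good to about 2 mm. A picture is of the moment at which its call begins: read the wrist's pose just before it. There is no depth.
- workorder.job_done(): hands the job in; it is judged then, once.
The state is a dict: "time": time; "q": joint angles; "qd": joint speeds; "joint_efforts": joint torques, N m; "ee_pos": TCP position; "tcp_rot": TCP orientation; "wrist_force": force on the tool from outside, world axes, zero at the start; "torque": the same for the moment, N m; "opening": finger opening in m; "grasp_force": force on a finger pad.
Only numpy, scipy, OpenCV 4.12 (cv2) and the standard library are available. Lean on these libraries where they do the work, as an engineer would, in place of code of your own. Each camera call takes 0.05 s, during which the arm holds its last target. There are 200 camera calls.

## Working session

There is one attempt and no reset: what is moved stays moved. The work goes in short steps, Python scripts to look and compute and a shell command to move; the robot and the scene stay as the last step left them, time stands still between calls to the robot, and variables do not carry over. Pictures are saved under pics/ and viewed, at most 10 in all, crops included, and the job is handed in when it is done.

```bash
mkdir -p pics; python3 - <<'E'
from workcell import telemetry, optics
import cv2,numpy as np
o=telemetry.get_obs();print({k:np.round(v,3).tolist() for k,v in o.items()})
for n in("top","scene"):
    c=optics.camera(n);cv2.imwrite(f"pics/{n}0.png",c["color"][:,:,::-1]);np.savez(f"{n}.npz",K=c["K"],E=c["extrinsics"]);print(n,c["K"].round(1).tolist(),c["extrinsics"].round(3).tolist())
E
```

```text
{'time': 0.0, 'q': [73.453, 5.011, 10.032, 95.096, -0.0, 90.0], 'qd': [0.033, 0.077, 0.085, 0.043, -0.003, 0.013], 'joint_efforts': [-0.001, -52.038, 46.481, 0.016, -0.0, 0.0], 'ee_pos': [0.157, 0.527, 0.231], 'tcp_rot': [-179.924, 0.0, 163.453], 'wrist_force': [-0.708, -0.094, -0.204], 'torque': [-0.035, -0.049, -0.03], 'grasp_force': 0.0, 'opening': 0.086}
top [[427.0, 0.0, 315.0], [0.0, 427.0, 202.5], [0.0, 0.0, 1.0]] [[0.014, -0.99, 0.141, 0.355], [-1.0, -0.013, 0.004, 0.134], [-0.003, -0.141, -0.99, 1.337], [0.0, 0.0, 0.0, 1.0]]
scene [[457.4, 0.0, 315.2], [0.0, 457.4, 199.7], [0.0, 0.0, 1.0]] [[-0.757, 0.48, -0.443, 1.047], [0.653, 0.536, -0.535, 0.779], [-0.02, -0.694, -0.72, 0.973], [0.0, 0.0, 0.0, 1.0]]
```

```bash
ls -la . ; sleep 0
```

```text
total 20
drwxr-xr-x  3 agent agent 4096 Dec  1 01:13 .
drwxr-xr-x 23 root  root  4096 Dec  1 01:12 ..
drwxr-xr-x  2 agent agent 4096 Dec  1 01:13 pics
-rw-r--r--  1 agent agent  690 Dec  1 01:13 scene.npz
-rw-r--r--  1 agent agent  690 Dec  1 01:13 top.npz
```

View pics/top0.png

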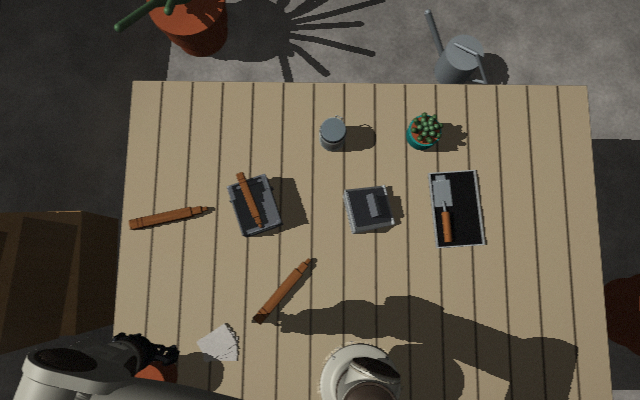

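View pics/scene0.png

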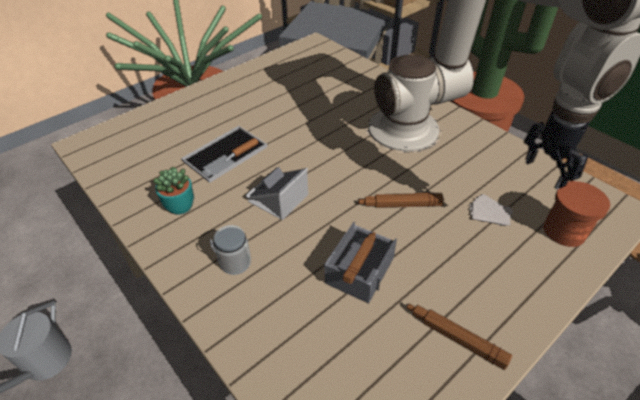

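```bash
cat > h.py <<'E'
import numpy as np,cv2
def cell(img,x0,y0,w,h,W,H):
    c=cv2.resize(img[y0:y0+h,x0:x0+w],(W,H),interpolation=cv2.INTER_CUBIC)
    for x in range((x0+9)//10*10,x0+w,10):
        X=int((x-x0+.5)*W/w);cv2.line(c,(X,0),(X,6),(0,255,255),1);cv2.putText(c,str(x),(X-9,16),0,.33,(0,255,255),1)
    for y in range((y0+9)//10*10,y0+h,10):
        Y=int((y-y0+.5)*H/h);cv2.line(c,(0,Y),(6,Y),(0,255,255),1);cv2.putText(c,str(y),(8,Y+4),0,.33,(0,255,255),1)
    return c
def ray(K,E,u,v):
    d=E[:3,:3]@np.linalg.inv(K)@np.array([u,v,1.]);return E[:3,3],d
def atz(K,E,u,v,z):
    o,d=ray(K,E,u,v);return o+d*(z-o[2])/d[2]
def cam(n):
    f=np.load(f"{n}.npz");return f["K"],f["E"]
def proj(K,E,p):
    p=np.atleast_2d(p);c=(p-E[:3,3])@E[:3,:3];q=c@K.T;return q[:,:2]/q[:,2:]
E
python3 - <<'E'
import cv2,numpy as np
from h import cell
t=cv2.imread("pics/top0.png");s=cv2.imread("pics/scene0.png")
r1=np.hstack([cell(t,*a,66,75,264,300) for a in((222,168),(337,172),(424,168))])
r2=np.hstack([cell(s,*a,84,95,264,300) for a in((318,215),(240,145),(180,105))])
cv2.imwrite("pics/crop1.png",np.vstack([r1,r2]))
E
```

```text
(no output)
```

View pics/crop1.png

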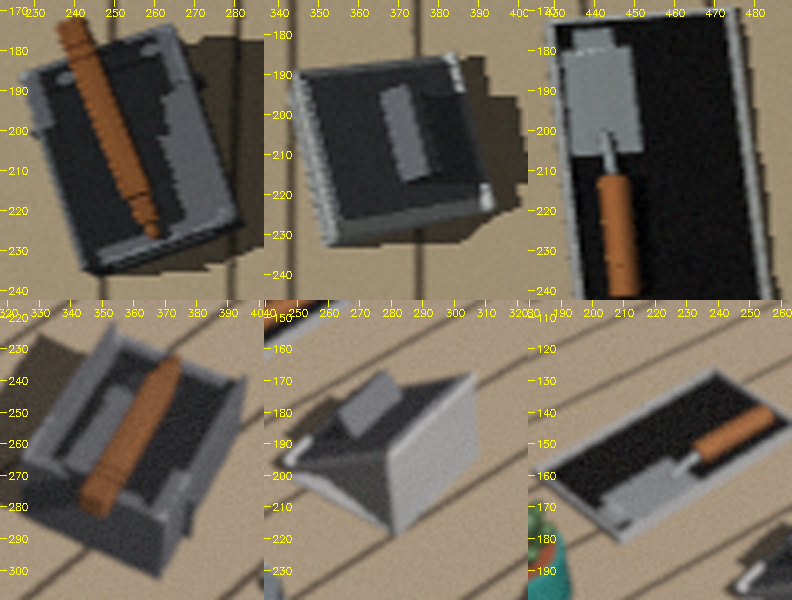

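```bash
cat >> h.py <<'E'
from scipy.linalg import logm,expm
from scipy.spatial.transform import Rotation as Ro
def T(p,rpy):
    M=np.eye(4);M[:3,:3]=Ro.from_euler('xyz',rpy,degrees=True).as_matrix();M[:3,3]=p;return M
def row(cur,tgt,n):
    X=expm(np.real(logm(np.linalg.inv(cur)@tgt))/n)
    return X[:3,3].round(4).tolist(),Ro.from_matrix(X[:3,:3]).as_rotvec(degrees=True).round(2).tolist()
E
python3 - <<'E'
from h import *
from workcell import optics
K,E=cam("top");S=cam("scene")
def show(n,pts,z,C):
    P=np.array([atz(*C,*p,z) for p in pts])[:,:2];print(n,P.round(3).tolist(),"c",P.mean(0).round(3), "sides",np.linalg.norm(P-np.roll(P,-1,0),axis=1).round(3),"ang",[round(float(np.degrees(np.arctan2(*(P[(i+1)%len(P)]-P[i])[::-1]))),1) for i in range(len(P))])
show("bin",[(227,186),(263,174),(281,222),(244,236)],.081,(K,E))
show("binScene",[(324,267),(353,223),(396,240),(367,283)],.081,S)
show("dib",[(240,173),(259,227)],.092,(K,E))
show("tray",[(429.5,172),(476,169),(484,245),(435,248)],.013,(K,E))
show("standhi",[(345.5,190),(353,231)],.10,(K,E))
show("standlo",[(384,185),(393,217)],.022,(K,E))
show("jar",[(333,140)],.0,(K,E));show("planter",[(423,142)],.0,(K,E))
print(optics.camera("wrist")["mount"].round(4).tolist(),optics.camera("wrist")["K"].tolist())
E
```

```text
bin [[0.581, 0.403], [0.619, 0.297], [0.475, 0.239], [0.432, 0.347]] c [0.526 0.321] sides [0.113 0.155 0.116 0.159] ang [-70.4, -158.2, 111.6, 20.8]
binScene [[0.628, 0.298], [0.481, 0.244], [0.44, 0.355], [0.584, 0.397]] c [0.533 0.323] sides [0.157 0.119 0.15  0.109] ang [-160.0, 110.1, 16.1, -65.9]
dib [[0.618, 0.364], [0.458, 0.302]] c [0.538 0.333] sides [0.172 0.172] ang [-158.9, 21.1]
tray [[0.646, -0.221], [0.658, -0.368], [0.418, -0.383], [0.407, -0.232]] c [ 0.532 -0.301] sides [0.148 0.24  0.152 0.239] ang [-85.5, -176.4, 94.2, 2.7]
standhi [[0.57, 0.05], [0.45, 0.028]] c [0.51  0.039] sides [0.122 0.122] ang [-169.6, 10.4]
standlo [[0.601, -0.075], [0.501, -0.102]] c [ 0.551 -0.089] sides [0.104 0.104] ang [-165.0, 15.0]
jar [[0.75, 0.084]] c [0.75  0.084] sides [0.] ang [0.0]
planter [[0.748, -0.206]] c [ 0.748 -0.206] sides [0.] ang [0.0]
[[0.0003, -0.9591, -0.2832, 0.0722], [1.0, 0.0004, -0.0003, 0.0006], [0.0004, -0.2832, 0.9591, -0.1425], [0.0, 0.0, 0.0, 1.0]] [[318.4985645069107, 0.0, 324.2473642691785], [0.0, 318.4985645069107, 197.4743785587407], [0.0, 0.0, 1.0]]
```

```bash
python3 - <<'E'
from h import *
print(row(T([.157,.527,.231],[180,0,163.45]),T([.53,.32,.215],[180,0,201]),9))
E
```

```text
([-0.0421, -0.0235, 0.0018], [-0.0, 0.0, -4.17])
```

```bash
python3 -m handwheel '[{"tx":-0.0421,"ty":-0.0235,"tz":0.0018,"az":-4.17,"jaw":1},{"tx":-0.0421,"ty":-0.0235,"tz":0.0018,"az":-4.17,"jaw":1},{"tx":-0.0421,"ty":-0.0235,"tz":0.0018,"az":-4.17,"jaw":1},{"tx":-0.0421,"ty":-0.0235,"tz":0.0018,"az":-4.17,"jaw":1},{"tx":-0.0421,"ty":-0.0235,"tz":0.0018,"az":-4.17,"jaw":1},{"tx":-0.0421,"ty":-0.0235,"tz":0.0018,"az":-4.17,"jaw":1},{"tx":-0.0421,"ty":-0.0235,"tz":0.0018,"az":-4.17,"jaw":1},{"tx":-0.0421,"ty":-0.0235,"tz":0.0018,"az":-4.17,"jaw":1},{"tx":-0.0421,"ty":-0.0235,"tz":0.0018,"az":-4.17,"jaw":1},{"tx":0,"jaw":1}]' 40
cat >> h.py <<'E'
def wrist(name):
    from workcell import telemetry,optics
    o=telemetry.get_obs();c=optics.camera("wrist")
    E=T(o["ee_pos"],o["tcp_rot"])@c["mount"]
    np.savez(f"{name}.npz",K=c["K"],E=E);cv2.imwrite(f"pics/{name}.png",c["color"][:,:,::-1])
    print(np.round(o["ee_pos"],4),np.round(o["tcp_rot"],2),np.round(o["q"],1),o["time"])
    return c["color"][:,:,::-1].copy()
E
python3 - <<'E'
from h import *
i=wrist("w1")
cv2.imwrite("pics/w1v.png",cell(i,0,0,640,400,800,500))
E
```

```text
[0.1566 0.5271 0.2309] [-179.96   -0.    163.45] [73.5  5.  10.1 95.1  0.  90. ] 0.2$[0]: bad value
```

View pics/w1.png

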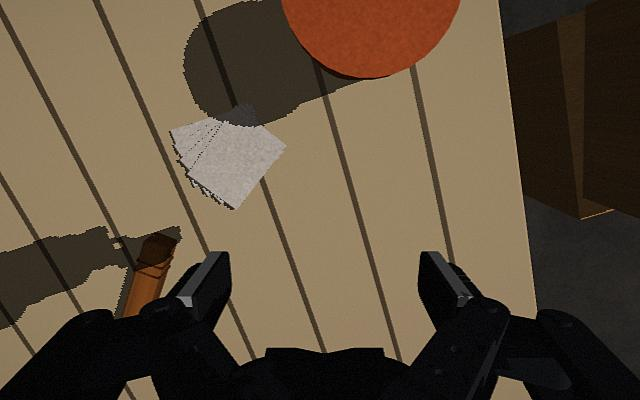

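The call was refused, so the arm hasn't moved: this picture shows the label fan at (230,155), the fingers and the end of a spare dibber. I'll retry with all the keys.

```bash
python3 -m handwheel '[{"tx":-0.0421,"ty":-0.0235,"tz":0.0018,"ax":0,"ay":0,"az":-4.17,"jaw":1},{"tx":-0.0421,"ty":-0.0235,"tz":0.0018,"ax":0,"ay":0,"az":-4.17,"jaw":1},{"tx":-0.0421,"ty":-0.0235,"tz":0.0018,"ax":0,"ay":0,"az":-4.17,"jaw":1},{"tx":-0.0421,"ty":-0.0235,"tz":0.0018,"ax":0,"ay":0,"az":-4.17,"jaw":1},{"tx":-0.0421,"ty":-0.0235,"tz":0.0018,"ax":0,"ay":0,"az":-4.17,"jaw":1},{"tx":-0.0421,"ty":-0.0235,"tz":0.0018,"ax":0,"ay":0,"az":-4.17,"jaw":1},{"tx":-0.0421,"ty":-0.0235,"tz":0.0018,"ax":0,"ay":0,"az":-4.17,"jaw":1},{"tx":-0.0421,"ty":-0.0235,"tz":0.0018,"ax":0,"ay":0,"az":-4.17,"jaw":1},{"tx":-0.0421,"ty":-0.0235,"tz":0.0018,"ax":0,"ay":0,"az":-4.17,"jaw":1},{"tx":0,"ty":0,"tz":0,"ax":0,"ay":0,"az":0,"jaw":1}]' 40
python3 - <<'E'
from h import *
i=wrist("w1")
cv2.imwrite("pics/w1v.png",cell(i,0,0,640,400,800,500))
E
```

```text
time: 1.5
ee_pos: [0.5317, 0.3189, 0.2131]
tcp_rot: [-180.0, -0.1, -159.1]
wrist_force: [-0.8, 0.3, -0.2]
opening: 0.0855
grasp_force: 0.0
[0.5317 0.3189 0.2131] [-1.7996e+02 -1.2000e-01 -1.5914e+02] [31.  14.7 19.1 94.6 -0.  10.1] 1.5
```

View pics/w1v.png

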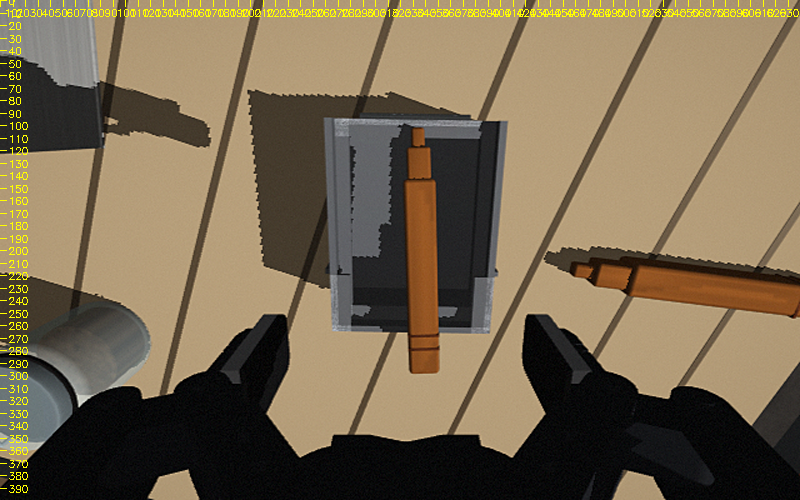

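Top picture: three dibbers — on the bin at (249,201), loose at (168,217) and loose at (285,290). The one on the bin (wrist view, raw pixels ~(337,100)–(339,297)) is the one meant: it lies on the bin and is the shortest. I'll confirm that, and the bin's end features, in an enlarged crop.

```bash
python3 - <<'E'
from h import *
i=cv2.imread("pics/w1.png");s=cv2.imread("pics/scene0.png")
a=cell(i,252,84,165,225,435,594);b=cell(s,316,215,88,100,360,410);b=np.vstack([b,np.zeros((184,360,3),np.uint8)])
cv2.imwrite("pics/crop2.png",np.hstack([a,b]))
K,E=cam("w1")
for l,z in(("len on bin",.092),):
    P=[atz(K,E,*p,z) for p in((418/1.25,127/1.25),(424/1.25,373/1.25))];print(l,np.round(P,3).tolist(),np.linalg.norm(P[0]-P[1]))
E
```

```text
len on bin [[0.46, 0.301, 0.092], [0.625, 0.37, 0.092]] 0.17942432293867439
```

View pics/crop2.png

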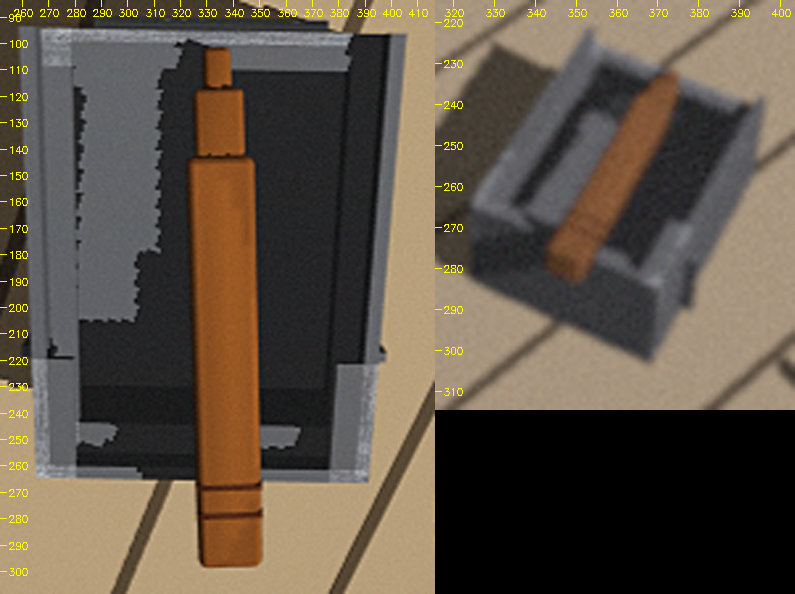

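The crop confirms the short stepped dibber. Its butt is over the stop wall at raw (339,298) and its tip at (334,101). The lips start at about row 218 and run to the stop wall at row 265, so the bin's +x is image-down and the open end faces the robot.

```bash
cat >> h.py <<'E'
def fit2(model,meas):
    m=np.array(model)[:,:2];w=np.array(meas)[:,:2];mc=m.mean(0);wc=w.mean(0);a=m-mc;b=w-wc
    th=np.arctan2((a[:,0]*b[:,1]-a[:,1]*b[:,0]).sum(),(a*b).sum());R=np.array([[np.cos(th),-np.sin(th)],[np.sin(th),np.cos(th)]])
    o=wc-R@mc;return o.round(4),round(float(np.degrees(th)),2),(w-(m@R.T+o)).round(4).tolist()
E
python3 - <<'E'
from h import *
K,E=cam("w1")
c=[(266,264.7),(391.6,266.6),(405.6,96.5),(260.5,96.5)]
print("bin",*fit2([(.081,-.0605),(.081,.0605),(-.075,.0605),(-.075,-.0605)],[atz(K,E,*p,.081) for p in c]))
for z in((.103,.097),(.103,.080)):
    b=atz(K,E,339,298.5,z[0]);t=atz(K,E,334.3,102,z[1]);d=(t-b);print("dib",np.linalg.norm(d),np.degrees(np.arctan2(d[1],d[0])),(b+d*90/174).round(4))
# shaft end shoulder at x=+50 (top edge), z candidates
for z in(.103,.095,.088):
    s=atz(K,E,336.5,143.5,z);print(z,"butt-shoulder",np.linalg.norm(s-b))
    print(" width",np.linalg.norm(atz(K,E,324.3,150,z)-atz(K,E,348.7,150,z)))
print("width butt",np.linalg.norm(atz(K,E,326.7,270,.103)-atz(K,E,351.4,270,.103)))
T0=cam("top")
c=[(429.5,172),(476,169),(484,245),(435,248)]
print("tray",*fit2([(.119,.074),(.119,-.074),(-.119,-.074),(-.119,.074)],[atz(*T0,*p,.013) for p in c]))
E
```

```text
bin [0.5264 0.3237] 20.04 [[-0.0007, -0.0003], [-0.0003, -0.0007], [-0.0, -0.0006], [0.001, 0.0015]]
dib 0.17188921127300752 -157.24963671097683 [0.5369 0.3327 0.0999]
dib 0.17340557738508358 -157.42054351548092 [0.5367 0.3329 0.0911]
0.103 butt-shoulder 0.1403790190411376
 width 0.019338424584718666
0.095 butt-shoulder 0.13965890040847237
 width 0.01995033244931999
0.088 butt-shoulder 0.1394086149332927
 width 0.020485751830846204
width butt 0.021891977021809547
tray [ 0.5323 -0.3012] 3.48 [[-0.0005, -0.0009], [0.0021, -0.0004], [0.0003, -0.0011], [-0.0019, 0.0025]]
```

```bash
python3 - <<'E'
from h import *
from workcell import telemetry
o=telemetry.get_obs()
print(row(T(o["ee_pos"],o["tcp_rot"]),T([.537,.333,.070],[180,0,202.7]),8))
E
```

```text
([-0.0014, 0.0013, 0.018], [-0.0, -0.01, -0.23])
```

```bash
python3 -m handwheel '[{"tx":-0.0014,"ty":0.0013,"tz":0.003,"ax":0,"ay":0,"az":-0.23,"jaw":0.18},{"tx":-0.0014,"ty":0.0013,"tz":0.01,"ax":0,"ay":0,"az":-0.23,"jaw":0.18},{"tx":-0.0014,"ty":0.0013,"tz":0.018,"ax":0,"ay":0,"az":-0.23,"jaw":0.18},{"tx":-0.0014,"ty":0.0013,"tz":0.018,"ax":0,"ay":0,"az":-0.23,"jaw":0.18},{"tx":-0.0014,"ty":0.0013,"tz":0.018,"ax":0,"ay":0,"az":-0.23,"jaw":0.18},{"tx":-0.0014,"ty":0.0013,"tz":0.018,"ax":0,"ay":0,"az":-0.23,"jaw":0.18},{"tx":-0.0014,"ty":0.0013,"tz":0.018,"ax":0,"ay":0,"az":-0.23,"jaw":0.18},{"tx":-0.0014,"ty":0.0013,"tz":0.018,"ax":0,"ay":0,"az":-0.23,"jaw":0.18},{"tx":0,"ty":0,"tz":0.016,"ax":0,"ay":0,"az":0,"jaw":0.18},{"tx":0,"ty":0,"tz":0.006,"ax":0,"ay":0,"az":0,"jaw":0.18}]'
python3 -m handwheel '[{"tx":0,"ty":0,"tz":0,"ax":0,"ay":0,"az":0,"jaw":-1},{"tx":0,"ty":0,"tz":0,"ax":0,"ay":0,"az":0,"jaw":-1},{"tx":0,"ty":0,"tz":0,"ax":0,"ay":0,"az":0,"jaw":-1},{"tx":0,"ty":0,"tz":0,"ax":0,"ay":0,"az":0,"jaw":-1},{"tx":0,"ty":0,"tz":-0.01,"ax":0,"ay":0,"az":0,"jaw":-1},{"tx":0,"ty":0,"tz":-0.02,"ax":0,"ay":0,"az":0,"jaw":-1},{"tx":0,"ty":0,"tz":-0.03,"ax":0,"ay":0,"az":0,"jaw":-1},{"tx":0,"ty":0,"tz":-0.03,"ax":0,"ay":0,"az":0,"jaw":-1},{"tx":0,"ty":0,"tz":-0.03,"ax":0,"ay":0,"az":0,"jaw":-1},{"tx":0,"ty":0,"tz":-0.02,"ax":0,"ay":0,"az":0,"jaw":-1}]' 50
```

```text
time: 2.8
ee_pos: [0.5355, 0.3338, 0.0707]
tcp_rot: [-180.0, -0.1, -157.2]
wrist_force: [-0.5, 0.7, -0.0]
opening: 0.0505
grasp_force: 0.0
time: 4.05
ee_pos: [0.536, 0.3342, 0.2144]
tcp_rot: [180.0, 0.1, -157.2]
wrist_force: [-0.0, 0.9, -1.1]
opening: 0.0212
grasp_force: 50.5
```

```bash
python3 - <<'E'
from h import *
print(row(T([.536,.3342,.2144],[180,0,202.8]),T([.5343,-.3341,.1244],[180,0,183.5]),18))
E
```

```text
([0.0089, -0.0362, 0.005], [-0.0, -0.0, 1.07])
```

```bash
python3 -m handwheel '[{"tx":0.0089,"ty":-0.0362,"tz":0.005,"ax":0,"ay":0,"az":1.07,"jaw":-1},{"tx":0.0089,"ty":-0.0362,"tz":0.005,"ax":0,"ay":0,"az":1.07,"jaw":-1},{"tx":0.0089,"ty":-0.0362,"tz":0.005,"ax":0,"ay":0,"az":1.07,"jaw":-1},{"tx":0.0089,"ty":-0.0362,"tz":0.005,"ax":0,"ay":0,"az":1.07,"jaw":-1},{"tx":0.0089,"ty":-0.0362,"tz":0.005,"ax":0,"ay":0,"az":1.07,"jaw":-1},{"tx":0.0089,"ty":-0.0362,"tz":0.005,"ax":0,"ay":0,"az":1.07,"jaw":-1},{"tx":0.0089,"ty":-0.0362,"tz":0.005,"ax":0,"ay":0,"az":1.07,"jaw":-1},{"tx":0.0089,"ty":-0.0362,"tz":0.005,"ax":0,"ay":0,"az":1.07,"jaw":-1},{"tx":0.0089,"ty":-0.0362,"tz":0.005,"ax":0,"ay":0,"az":1.07,"jaw":-1},{"tx":0.0089,"ty":-0.0362,"tz":0.005,"ax":0,"ay":0,"az":1.07,"jaw":-1}]'
python3 -m handwheel '[{"tx":0.0089,"ty":-0.0362,"tz":0.005,"ax":0,"ay":0,"az":1.07,"jaw":-1},{"tx":0.0089,"ty":-0.0362,"tz":0.005,"ax":0,"ay":0,"az":1.07,"jaw":-1},{"tx":0.0089,"ty":-0.0362,"tz":0.005,"ax":0,"ay":0,"az":1.07,"jaw":-1},{"tx":0.0089,"ty":-0.0362,"tz":0.005,"ax":0,"ay":0,"az":1.07,"jaw":-1},{"tx":0.0089,"ty":-0.0362,"tz":0.005,"ax":0,"ay":0,"az":1.07,"jaw":-1},{"tx":0.0089,"ty":-0.0362,"tz":0.005,"ax":0,"ay":0,"az":1.07,"jaw":-1},{"tx":0.0089,"ty":-0.0362,"tz":0.005,"ax":0,"ay":0,"az":1.07,"jaw":-1},{"tx":0.0089,"ty":-0.0362,"tz":0.005,"ax":0,"ay":0,"az":1.07,"jaw":-1},{"tx":0,"ty":0,"tz":0,"ax":0,"ay":0,"az":0,"jaw":-1},{"tx":0,"ty":0,"tz":0,"ax":0,"ay":0,"az":0,"jaw":-1}]'
python3 - <<'E'
from h import *
i=wrist("w2")
cv2.imwrite("pics/w2v.png",cell(i,100,0,480,400,720,600))
E
```

```text
time: 5.3
ee_pos: [0.5631, -0.0383, 0.1626]
tcp_rot: [-180.0, 0.0, -167.9]
wrist_force: [-0.1, 0.4, -0.2]
opening: 0.0213
grasp_force: 50.4
time: 6.55
ee_pos: [0.5349, -0.3335, 0.1225]
tcp_rot: [180.0, 0.0, -176.4]
wrist_force: [-0.3, 0.4, -0.7]
opening: 0.0211
grasp_force: 50.4
[ 0.5349 -0.3335  0.1225] [ 1.7999e+02  1.0000e-02 -1.7644e+02] [-31.9  15.3   9.8  84.5   0.  -35.5] 6.55
```

View pics/w2v.png

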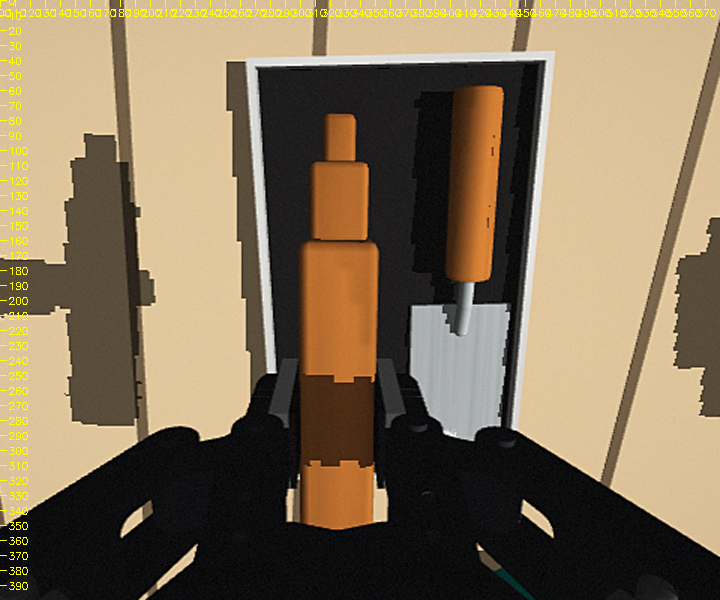

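The wrist view shows the dibber held level, its tip at raw (327,77), over the free left half of the tray. The trowel blade's inner edge is at raw x≈373.

```bash
python3 - <<'E'
from h import *
K,E=cam("w2")
def tr(p):
    d=p[:2]-np.array([.5323,-.3012]);a=np.radians(3.48);return (np.array([[np.cos(a),np.sin(a)],[-np.sin(a),np.cos(a)]])@d).round(4)
print("corners",tr(atz(K,E,265,40,.013)),tr(atz(K,E,469,35,.013)))
print("blade",tr(atz(K,E,373,267,.012)),"handle in",tr(atz(K,E,397,180,.016)))
print("tcp",tr(np.array([.5349,-.3335])))
for z in(.13,.14,.15,.155): print(z,"width",np.linalg.norm(atz(K,E,300.5,170,z)-atz(K,E,352,170,z)),"tip",tr(atz(K,E,327,77,z)),"sh",tr(atz(K,E,326,161.5,z)))
E
```

```text
corners [-0.115  -0.0746] [-0.1185  0.0718]
blade [0.0675 0.0115] handle in [-0.0125  0.0265]
tcp [ 0.0006 -0.0324]
0.13 width 0.022193823640546933 tip [-0.0814 -0.0309] sh [-0.0475 -0.0312]
0.14 width 0.020549681658302142 tip [-0.0806 -0.031 ] sh [-0.0492 -0.0312]
0.15 width 0.01890553967605729 tip [-0.0799 -0.0311] sh [-0.051  -0.0313]
0.155 width 0.018083468684934868 tip [-0.0795 -0.0311] sh [-0.0519 -0.0313]
```

```bash
python3 -m handwheel '[{"tx":0,"ty":0,"tz":0.01,"ax":0,"ay":0,"az":0,"jaw":-1},{"tx":0,"ty":0,"tz":0.02,"ax":0,"ay":0,"az":0,"jaw":-1},{"tx":0,"ty":0,"tz":0.02,"ax":0,"ay":0,"az":0,"jaw":-1},{"tx":0,"ty":0,"tz":0.02,"ax":0,"ay":0,"az":0,"jaw":-1},{"tx":0,"ty":0,"tz":0.014,"ax":0,"ay":0,"az":0,"jaw":-1},{"tx":0,"ty":0,"tz":0.01,"ax":0,"ay":0,"az":0,"jaw":-1},{"tx":0,"ty":0,"tz":0.008,"ax":0,"ay":0,"az":0,"jaw":-1},{"tx":0,"ty":0,"tz":0.006,"ax":0,"ay":0,"az":0,"jaw":-1},{"tx":0,"ty":0,"tz":0.004,"ax":0,"ay":0,"az":0,"jaw":-1},{"tx":0,"ty":0,"tz":0.002,"ax":0,"ay":0,"az":0,"jaw":-1}]' 20
```

```text
time: 7.85
ee_pos: [0.5352, -0.3339, 0.0086]
tcp_rot: [-180.0, 0.0, -176.4]
wrist_force: [-0.7, 1.9, 8.6]
opening: 0.0212
grasp_force: 51.6
```

```bash
python3 -m handwheel '[{"tx":0,"ty":0,"tz":0,"ax":0,"ay":0,"az":0,"jaw":-0.35},{"tx":0,"ty":0,"tz":0,"ax":0,"ay":0,"az":0,"jaw":-0.25},{"tx":0,"ty":0,"tz":0,"ax":0,"ay":0,"az":0,"jaw":-0.2},{"tx":0,"ty":0,"tz":0,"ax":0,"ay":0,"az":0,"jaw":-0.2},{"tx":0,"ty":0,"tz":-0.01,"ax":0,"ay":0,"az":0,"jaw":-0.2},{"tx":0,"ty":0,"tz":-0.02,"ax":0,"ay":0,"az":0,"jaw":-0.2},{"tx":0,"ty":0,"tz":-0.03,"ax":0,"ay":0,"az":0,"jaw":-0.2},{"tx":0,"ty":0,"tz":-0.04,"ax":0,"ay":0,"az":0,"jaw":-0.2},{"tx":0,"ty":0,"tz":-0.04,"ax":0,"ay":0,"az":0,"jaw":0.2},{"tx":0,"ty":0,"tz":-0.04,"ax":0,"ay":0,"az":0,"jaw":0.2}]'
python3 - <<'E'
from h import *
i=wrist("w3")
from workcell import optics
cv2.imwrite("pics/top3.png",optics.camera("top")["color"][:,:,::-1])
# predicted view of stand: target lid pose from top picture
n=T([.532,-.03,.0],[0,0,104])
print(row(T([.5352,-.3339,.188],[180,0,183.5]),T([.54,-.10,.26],[180,0,194]),8))
E
```

```text
time: 9.1
ee_pos: [0.5349, -0.3337, 0.1914]
tcp_rot: [-179.9, 0.1, -176.4]
wrist_force: [-0.1, -0.5, -0.9]
opening: 0.0516
grasp_force: 0.0
[ 0.5349 -0.3337  0.1914] [-1.7993e+02  9.0000e-02 -1.7644e+02] [-32.   15.5  17.7  92.1  -0.  -35.5] 9.1
([-0.0047, 0.0289, -0.009], [0.0, 0.0, -1.31])
```

```bash
python3 -m handwheel '[{"tx":-0.001,"ty":0.02,"tz":-0.0022,"ax":0,"ay":0,"az":-1.31,"jaw":0.2},{"tx":-0.004,"ty":0.0376,"tz":-0.0022,"ax":0,"ay":0,"az":-1.31,"jaw":0.2},{"tx":-0.004,"ty":0.0376,"tz":-0.0022,"ax":0,"ay":0,"az":-1.31,"jaw":0.2},{"tx":-0.004,"ty":0.0376,"tz":-0.0022,"ax":0,"ay":0,"az":-1.31,"jaw":0.2},{"tx":-0.004,"ty":0.0376,"tz":-0.0022,"ax":0,"ay":0,"az":-1.31,"jaw":0.2},{"tx":-0.004,"ty":0.0376,"tz":-0.0022,"ax":0,"ay":0,"az":-1.31,"jaw":0.2},{"tx":-0.004,"ty":0.0376,"tz":-0.0022,"ax":0,"ay":0,"az":-1.31,"jaw":0.2},{"tx":-0.004,"ty":0.0376,"tz":-0.0022,"ax":0,"ay":0,"az":-1.31,"jaw":0.2},{"tx":-0.002,"ty":0.02,"tz":0,"ax":0,"ay":0,"az":0,"jaw":0.2},{"tx":0,"ty":0,"tz":0,"ax":0,"ay":0,"az":0,"jaw":0.2}]'
python3 - <<'E'
from h import *
i=wrist("w4");j=cv2.imread("pics/w3.png")
a=cell(i,190,50,260,290,538,600);b=cell(j,150,0,300,320,260,277);c=cell(cv2.imread("pics/top3.png"),424,164,66,82,260,323)
cv2.imwrite("pics/w4v.png",np.hstack([a,np.vstack([b,c])]))
E
```

```text
time: 10.45
ee_pos: [0.5183, -0.0279, 0.2054]
tcp_rot: [180.0, -0.0, -165.8]
wrist_force: [0.0, 0.6, -0.5]
opening: 0.0511
grasp_force: 0.0
[ 0.5183 -0.0279  0.2054] [ 1.7998e+02 -4.0000e-02 -1.6577e+02] [ -3.1   0.3   2.3  92.1   0.  -17.3] 10.45
```

View pics/w4v.png

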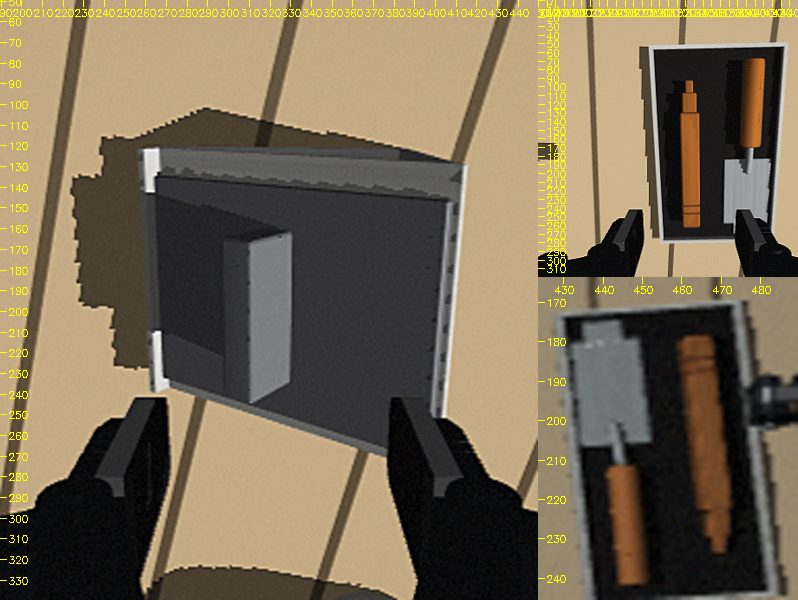

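Dibber lies flat in the tray's free half. Wrist view of the lid: the rib's upper corners are at display (247,238) and (249,403), the flank foot at (290,232) and (290,382), and the plate's far corners at (155,177) and (447,200). Next I'll fit the lid pose.

```bash
python3 - <<'E'
from h import *
from scipy.optimize import least_squares
K,E=cam("w4")
m=np.array([(8,35,35),(8,-35,35),(8,35,5),(8,-35,5),(75,53,5)])/1e3
d=np.array([(247,238),(249,403),(290,232),(290,382),(447,200)])
px=np.array([190,50])+d/2.069-.25
def P(v,pitch=-35): return T(v[:3],[0,pitch if len(v)<5 else v[4],v[3]])
def res(v):
    M=P(v);return (proj(K,E,m@M[:3,:3].T+M[:3,3])-px).ravel()
for v0 in([.53,-.02,.062,104],[.53,-.02,.062,104,-35]):
    s=least_squares(res,v0);print(s.x.round(4),s.fun.round(1).reshape(-1,2).tolist())
v=least_squares(lambda w:res([w[0],w[1],.062,w[2]]),[.53,-.02,104]).x;v=[v[0],v[1],.062,v[2]];print("zfix",np.round(v,4),np.round(res(v),1))
M=P(v);i=cv2.imread("pics/w4.png")
for z,q in((5,[(75,53),(75,-53),(-75,-53),(-75,53)]),(35,[(8,35),(8,-35),(-8,-35),(-8,35)])):
    pts=proj(K,E,np.array([(a,b,z) for a,b in q])/1e3@M[:3,:3].T+M[:3,3]);print(((pts-[190,50]+.25)*2.069).round(0).tolist())
E
```

```text
[ 5.286000e-01 -2.310000e-02  6.130000e-02  1.036479e+02] [[0.6, 0.8], [-0.1, 0.7], [0.6, -1.3], [-0.6, -0.1], [-0.6, -0.2]]
[ 5.28600e-01 -2.30000e-02  6.15000e-02  1.03653e+02 -3.54260e+01] [[0.5, 0.8], [-0.2, 0.7], [0.7, -1.3], [-0.4, -0.1], [-0.6, -0.1]]
zfix [ 5.28500e-01 -2.32000e-02  6.20000e-02  1.03654e+02] [ 0.6  0.8 -0.2  0.9  0.6 -1.4 -0.6  0.  -0.4 -0.3]
[[446.0, 199.0], [425.0, 462.0], [159.0, 377.0], [150.0, 174.0]]
[[248.0, 240.0], [249.0, 405.0], [219.0, 395.0], [217.0, 235.0]]
```

```bash
cat >> h.py <<'E'
def lidT(p,rpy): return T(p,rpy)
LID=T([.5286,-.0231,.0615],[0,-35,103.65])
G=np.eye(4);G[:3,:3]=np.array([[0,1,0],[1,0,0],[0,0,-1]]).T  # tool in lid: x=ly,y=lx,z=-lz
def grasp(h): 
    g=G.copy();g[2,3]=h;return LID@g
def now():
    from workcell import telemetry
    o=telemetry.get_obs();return T(o["ee_pos"],o["tcp_rot"])
E
python3 - <<'E'
from h import *
t=grasp(.075);print(t.round(3));print(row(now(),t,9))
E
```

```text
[[-0.972 -0.193 -0.135  0.539]
 [-0.236  0.796  0.557 -0.065]
 [ 0.     0.574 -0.819  0.123]
 [ 0.     0.     0.     1.   ]]
([-0.0012, -0.0068, 0.0078], [-3.89, -0.02, 0.06])
```

```bash
python3 -m handwheel '[{"tx":-0.0012,"ty":-0.0068,"tz":0.0078,"ax":-3.89,"ay":-0.02,"az":0.06,"jaw":0.2},{"tx":-0.0012,"ty":-0.0068,"tz":0.0078,"ax":-3.89,"ay":-0.02,"az":0.06,"jaw":0.2},{"tx":-0.0012,"ty":-0.0068,"tz":0.0078,"ax":-3.89,"ay":-0.02,"az":0.06,"jaw":0.2},{"tx":-0.0012,"ty":-0.0068,"tz":0.0078,"ax":-3.89,"ay":-0.02,"az":0.06,"jaw":0.2},{"tx":-0.0012,"ty":-0.0068,"tz":0.0078,"ax":-3.89,"ay":-0.02,"az":0.06,"jaw":0.2},{"tx":-0.0012,"ty":-0.0068,"tz":0.0078,"ax":-3.89,"ay":-0.02,"az":0.06,"jaw":0.2},{"tx":-0.0012,"ty":-0.0068,"tz":0.0078,"ax":-3.89,"ay":-0.02,"az":0.06,"jaw":0.2},{"tx":-0.0012,"ty":-0.0068,"tz":0.0078,"ax":-3.89,"ay":-0.02,"az":0.06,"jaw":0.2},{"tx":-0.0012,"ty":-0.0068,"tz":0.0078,"ax":-3.89,"ay":-0.02,"az":0.06,"jaw":0.2},{"tx":0,"ty":0,"tz":0,"ax":0,"ay":0,"az":0,"jaw":0.2}]'
python3 - <<'E'
from h import *
c=now();i=np.linalg.inv(c)@grasp(.009);print(i[:3,3].round(4),Ro.from_matrix(i[:3,:3]).as_rotvec(degrees=True).round(2))
from workcell import telemetry;print(np.round(telemetry.get_obs()["q"],1))
wrist("w5")
E
```

```text
time: 11.75
ee_pos: [0.5385, -0.0666, 0.1208]
tcp_rot: [144.9, -0.2, -166.6]
wrist_force: [0.5, -0.1, 0.4]
opening: 0.0514
grasp_force: 0.0
[-0.0007  0.0024  0.0652] [ 0.12  0.01 -0.33]
[-21.4  22.   11.2 101.2  28.1 -40.3]
[ 0.5385 -0.0666  0.1208] [ 144.89   -0.19 -166.63] [-21.4  22.   11.2 101.2  28.1 -40.3] 11.75
```

```bash
python3 -m handwheel '[{"tx":-0.0003,"ty":0.0012,"tz":0.005,"ax":0,"ay":0,"az":-0.33,"jaw":0.1},{"tx":-0.0004,"ty":0.0012,"tz":0.01,"ax":0,"ay":0,"az":0,"jaw":0.1},{"tx":0,"ty":0,"tz":0.01,"ax":0,"ay":0,"az":0,"jaw":0.1},{"tx":0,"ty":0,"tz":0.01,"ax":0,"ay":0,"az":0,"jaw":0},{"tx":0,"ty":0,"tz":0.01,"ax":0,"ay":0,"az":0,"jaw":0},{"tx":0,"ty":0,"tz":0.01,"ax":0,"ay":0,"az":0,"jaw":0},{"tx":0,"ty":0,"tz":0.006,"ax":0,"ay":0,"az":0,"jaw":0},{"tx":0,"ty":0,"tz":0.003,"ax":0,"ay":0,"az":0,"jaw":0},{"tx":0,"ty":0,"tz":0.001,"ax":0,"ay":0,"az":0,"jaw":0},{"tx":0,"ty":0,"tz":0,"ax":0,"ay":0,"az":0,"jaw":0}]'
python3 - <<'E'
from h import *
c=now();i=np.linalg.inv(LID)@c;print("tool in lid",i[:3,3].round(4))
wrist("w6");K,E=cam("w6")
im=cv2.imread("pics/w6.png");cv2.imwrite("pics/w6v.png",cell(im,170,130,300,220,600,440))
m=np.array([(8,35,35),(8,-35,35),(-8,35,35),(-8,-35,35)])/1e3
print(((proj(K,E,m@LID[:3,:3].T+LID[:3,3])-[170,130])*2).round(0).tolist())
E
```

```text
time: 13.05
ee_pos: [0.5308, -0.0273, 0.0712]
tcp_rot: [145.0, 0.2, -166.3]
wrist_force: [0.2, 0.1, 0.8]
opening: 0.043
grasp_force: 0.0
tool in lid [ 0.0018 -0.0011  0.0106]
[ 0.5308 -0.0273  0.0712] [ 145.      0.21 -166.26] [-18.1  19.6   2.8  93.3  29.3 -37.2] 13.05
[[339.0, 140.0], [334.0, 438.0], [257.0, 140.0], [263.0, 438.0]]
```

```bash
python3 -m handwheel '[{"tx":0,"ty":-0.001,"tz":0.001,"ax":0,"ay":0,"az":0,"jaw":-0.3},{"tx":0,"ty":-0.0005,"tz":0.0005,"ax":0,"ay":0,"az":0,"jaw":-1},{"tx":0,"ty":0,"tz":0,"ax":0,"ay":0,"az":0,"jaw":-1},{"tx":0,"ty":0,"tz":0,"ax":0,"ay":0,"az":0,"jaw":-1},{"tx":0,"ty":0,"tz":0,"ax":0,"ay":0,"az":0,"jaw":-1},{"tx":0,"ty":0,"tz":-0.004,"ax":0,"ay":0,"az":0,"jaw":-1},{"tx":0,"ty":0,"tz":-0.012,"ax":0,"ay":0,"az":0,"jaw":-1},{"tx":0,"ty":0,"tz":-0.025,"ax":0,"ay":0,"az":0,"jaw":-1},{"tx":0,"ty":0,"tz":-0.03,"ax":0,"ay":0,"az":0,"jaw":-1},{"tx":0,"ty":0,"tz":-0.03,"ax":0,"ay":0,"az":0,"jaw":-1}]' 70
python3 - <<'E'
from h import *
wrist("w7")
E
```

```text
time: 14.35
ee_pos: [0.5444, -0.085, 0.1524]
tcp_rot: [145.0, 0.2, -166.2]
wrist_force: [-0.4, 0.2, -1.7]
opening: 0.0146
grasp_force: 69.2
[ 0.5444 -0.085   0.1524] [ 145.05    0.19 -166.23] [-22.7  23.4  16.6 105.6  27.5 -42.1] 14.35
```

```bash
python3 - <<'E'
from h import *
A=T([.53,.08,.27],[180,0,240]);B=T([.4832-.0011*.3427,.3079+.0011*.94,.145],[180,0,290.04])
c=now();s=row(c,A,10);print(s)
X=c.copy();st=T([0]*3,[0]*3);st[:3,3]=s[0];st[:3,:3]=Ro.from_rotvec(s[1],degrees=True).as_matrix()
for k in range(10): X=X@st;print(X[:3,3].round(3),(X[:3,:3]@[0,-.075,.0]).round(3)[2],end=' ')
print(row(X,B,9))
E
```

```text
([-0.0094, 0.0181, -0.0056], [3.27, 1.44, -4.47])
[ 0.552 -0.073  0.17 ] -0.039 [ 0.556 -0.059  0.185] -0.035 [ 0.559 -0.043  0.199] -0.031 [ 0.56  -0.026  0.212] -0.027 [ 0.56  -0.009  0.224] -0.022 [0.557 0.009 0.235] -0.018 [0.553 0.027 0.246] -0.013 [0.547 0.045 0.255] -0.009 [0.539 0.063 0.263] -0.004 [0.53 0.08 0.27] -0.0 ([-0.0253, 0.0089, 0.0139], [0.0, 0.0, -5.56])
```

```bash
python3 -m handwheel '[{"tx":-0.0094,"ty":0.0181,"tz":-0.0056,"ax":3.27,"ay":1.44,"az":-4.47,"jaw":-1},{"tx":-0.0094,"ty":0.0181,"tz":-0.0056,"ax":3.27,"ay":1.44,"az":-4.47,"jaw":-1},{"tx":-0.0094,"ty":0.0181,"tz":-0.0056,"ax":3.27,"ay":1.44,"az":-4.47,"jaw":-1},{"tx":-0.0094,"ty":0.0181,"tz":-0.0056,"ax":3.27,"ay":1.44,"az":-4.47,"jaw":-1},{"tx":-0.0094,"ty":0.0181,"tz":-0.0056,"ax":3.27,"ay":1.44,"az":-4.47,"jaw":-1},{"tx":-0.0094,"ty":0.0181,"tz":-0.0056,"ax":3.27,"ay":1.44,"az":-4.47,"jaw":-1},{"tx":-0.0094,"ty":0.0181,"tz":-0.0056,"ax":3.27,"ay":1.44,"az":-4.47,"jaw":-1},{"tx":-0.0094,"ty":0.0181,"tz":-0.0056,"ax":3.27,"ay":1.44,"az":-4.47,"jaw":-1},{"tx":-0.0094,"ty":0.0181,"tz":-0.0056,"ax":3.27,"ay":1.44,"az":-4.47,"jaw":-1},{"tx":-0.0094,"ty":0.0181,"tz":-0.0056,"ax":3.27,"ay":1.44,"az":-4.47,"jaw":-1}]'
python3 -m handwheel '[{"tx":-0.0253,"ty":0.0089,"tz":0.0139,"ax":0,"ay":0,"az":-5.56,"jaw":-1},{"tx":-0.0253,"ty":0.0089,"tz":0.0139,"ax":0,"ay":0,"az":-5.56,"jaw":-1},{"tx":-0.0253,"ty":0.0089,"tz":0.0139,"ax":0,"ay":0,"az":-5.56,"jaw":-1},{"tx":-0.0253,"ty":0.0089,"tz":0.0139,"ax":0,"ay":0,"az":-5.56,"jaw":-1},{"tx":-0.0253,"ty":0.0089,"tz":0.0139,"ax":0,"ay":0,"az":-5.56,"jaw":-1},{"tx":-0.0253,"ty":0.0089,"tz":0.0139,"ax":0,"ay":0,"az":-5.56,"jaw":-1},{"tx":-0.0253,"ty":0.0089,"tz":0.0139,"ax":0,"ay":0,"az":-5.56,"jaw":-1},{"tx":-0.0253,"ty":0.0089,"tz":0.0139,"ax":0,"ay":0,"az":-5.56,"jaw":-1},{"tx":-0.0253,"ty":0.0089,"tz":0.0139,"ax":0,"ay":0,"az":-5.56,"jaw":-1},{"tx":0,"ty":0,"tz":0,"ax":0,"ay":0,"az":0,"jaw":-1}]'
python3 - <<'E'
from h import *
c=now();B=T([.4828,.3089,.145],[180,0,290.04]);i=np.linalg.inv(c)@B;print(i[:3,3].round(4),Ro.from_matrix(i[:3,:3]).as_rotvec(degrees=True).round(2))
E
```

```text
time: 15.65
ee_pos: [0.5291, 0.0832, 0.2667]
tcp_rot: [179.8, -0.0, -119.8]
wrist_force: [0.4, 0.7, -1.1]
opening: 0.0148
grasp_force: 69.1
time: 16.9
ee_pos: [0.4802, 0.3129, 0.141]
tcp_rot: [179.7, 0.2, -69.8]
wrist_force: [-0.7, 0.4, -1.5]
opening: 0.0149
grasp_force: 69.2
[ 0.0047 -0.001  -0.004 ] [0.29 0.19 0.17]
```

Correct to the hover pose, a little lower (TCP z≈0.125), and take the close look.

```bash
python3 -m handwheel '[{"tx":0.0024,"ty":-0.0005,"tz":0.004,"ax":0.29,"ay":0.19,"az":0.17,"jaw":-1},{"tx":0.0023,"ty":-0.0005,"tz":0.004,"ax":0,"ay":0,"az":0,"jaw":-1},{"tx":0,"ty":0,"tz":0.004,"ax":0,"ay":0,"az":0,"jaw":-1},{"tx":0,"ty":0,"tz":0.004,"ax":0,"ay":0,"az":0,"jaw":-1},{"tx":0,"ty":0,"tz":0,"ax":0,"ay":0,"az":0,"jaw":-1},{"tx":0,"ty":0,"tz":0,"ax":0,"ay":0,"az":0,"jaw":-1},{"tx":0,"ty":0,"tz":0,"ax":0,"ay":0,"az":0,"jaw":-1},{"tx":0,"ty":0,"tz":0,"ax":0,"ay":0,"az":0,"jaw":-1},{"tx":0,"ty":0,"tz":0,"ax":0,"ay":0,"az":0,"jaw":-1},{"tx":0,"ty":0,"tz":0,"ax":0,"ay":0,"az":0,"jaw":-1}]'
python3 - <<'E'
from h import *
i=wrist("w8");cv2.imwrite("pics/w8v.png",cell(i,120,0,400,300,800,600))
K,E=cam("w8");c=now();g=np.linalg.inv(G.copy());Gg=G.copy();Gg[:3,3]=[0,-.0011,.0095];L=c@np.linalg.inv(Gg)
print("lid",L[:3,3].round(4))
B=T([.5264,.3237,0],[0,0,20.04])
def s(M,m): m=np.array(m)/1e3;return ((proj(K,E,m@M[:3,:3].T+M[:3,3])-[120,0])*2).round(0).tolist()
print("lidtop",s(L,[(75,53,5),(75,-53,5),(-75,-53,5),(-75,53,5)]))
print("fence in/out ±y at x=-75, 81",s(B,[(-75,-55.5,81),(-75,-60.5,81),(81,-60.5,81),(-75,60.5,81),(81,60.5,81)]))
E
```

```text
time: 18.15
ee_pos: [0.484, 0.3083, 0.1265]
tcp_rot: [-179.9, 0.0, -70.1]
wrist_force: [-0.1, -0.5, -1.1]
opening: 0.0144
grasp_force: 69.2
[0.484  0.3083 0.1265] [-1.7988e+02  5.0000e-02 -7.0090e+01] [ 32.5   7.3   1.   83.6   0.  -77.4] 18.15
lid [0.4844 0.3072 0.117 ]
lidtop [[737.0, 287.0], [681.0, 673.0], [138.0, 673.0], [83.0, 287.0]]
fence in/out ±y at x=-75, 81 [[512.0, 264.0], [513.0, 247.0], [-28.0, 248.0], [497.0, 609.0], [42.0, 610.0]]
```

View pics/w8v.png

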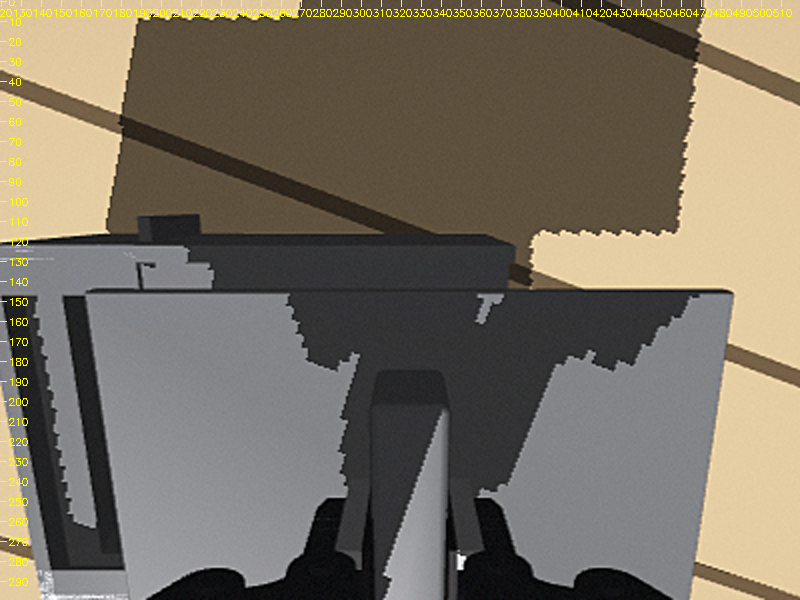

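The lid is held level, with its −y edge at display corners (86,294) and (733,293). The bin's fence corner at (514,247) lands where my bin fit predicts.

```bash
python3 - <<'E'
from h import *
from scipy.optimize import least_squares
K,E=cam("w8");B=T([.5264,.3237,0],[0,0,20.04])
m=np.array([(75,53,5),(-75,53,5)])/1e3;px=np.array([(733.5,293),(86,294)])/2+[120,0]
def f(v):
    M=B@T(v[:3],[0,0,180+v[3]]);return (proj(K,E,m@M[:3,:3].T+M[:3,3])-px).ravel()
s=least_squares(f,[-.045,0,.117,0]);print("lid in bin",s.x.round(4),s.fun.round(2))
t=np.linalg.inv(B)@T([.484,.3083,.1265],[-179.88,.05,-70.09]);print("tcp in bin",t[:3,3].round(4),Ro.from_matrix(t[:3,:3]).as_euler('xyz',degrees=True).round(2))
E
```

```text
lid in bin [-0.0451  0.0006  0.1159 -0.0213] [-0.  0. -0.  0.]
tcp in bin [-4.510e-02  1.000e-04  1.265e-01] [-1.7988e+02  5.0000e-02 -9.0130e+01]
```

```bash
python3 -m handwheel '[{"tx":0.0005,"ty":0,"tz":0.006,"ax":0,"ay":0,"az":0,"jaw":-1},{"tx":0,"ty":0,"tz":0.01,"ax":0,"ay":0,"az":0,"jaw":-1},{"tx":0,"ty":0,"tz":0.01,"ax":0,"ay":0,"az":0,"jaw":-1},{"tx":0,"ty":0,"tz":0.007,"ax":0,"ay":0,"az":0,"jaw":-1},{"tx":0,"ty":0,"tz":0.005,"ax":0,"ay":0,"az":0,"jaw":-1},{"tx":0,"ty":0,"tz":0.004,"ax":0,"ay":0,"az":0,"jaw":-1},{"tx":0,"ty":0,"tz":0.002,"ax":0,"ay":0,"az":0,"jaw":-1},{"tx":0,"ty":0,"tz":0.001,"ax":0,"ay":0,"az":0,"jaw":-1},{"tx":0,"ty":0,"tz":0,"ax":0,"ay":0,"az":0,"jaw":-1},{"tx":0,"ty":0,"tz":0,"ax":0,"ay":0,"az":0,"jaw":-1}]'
```

```text
time: 19.45
ee_pos: [0.4843, 0.3079, 0.0817]
tcp_rot: [-179.9, 0.0, -70.1]
wrist_force: [0.0, -0.9, -1.9]
opening: 0.0146
grasp_force: 69.2
```

```bash
python3 -m handwheel '[{"tx":0,"ty":0,"tz":0.0005,"ax":0,"ay":0,"az":0,"jaw":-1},{"tx":0,"ty":0,"tz":0.0005,"ax":0,"ay":0,"az":0,"jaw":-1},{"tx":0,"ty":0,"tz":0.0005,"ax":0,"ay":0,"az":0,"jaw":-1},{"tx":0,"ty":0,"tz":0.0003,"ax":0,"ay":0,"az":0,"jaw":-1},{"tx":0,"ty":0,"tz":0,"ax":0,"ay":0,"az":0,"jaw":-1},{"tx":0,"ty":0,"tz":0,"ax":0,"ay":0,"az":0,"jaw":-1},{"tx":0,"ty":0,"tz":0,"ax":0,"ay":0,"az":0,"jaw":-1},{"tx":0,"ty":0,"tz":0,"ax":0,"ay":0,"az":0,"jaw":-1},{"tx":0,"ty":0,"tz":0,"ax":0,"ay":0,"az":0,"jaw":-1},{"tx":0,"ty":0,"tz":0,"ax":0,"ay":0,"az":0,"jaw":-1}]'
```

```text
time: 20.7
ee_pos: [0.4842, 0.3078, 0.0797]
tcp_rot: [-179.9, 0.0, -70.1]
wrist_force: [0.1, 0.1, -0.6]
opening: 0.0146
grasp_force: 69.2
```

```bash
python3 -m handwheel '[{"tx":0,"ty":0,"tz":0.0005,"ax":0,"ay":0,"az":0,"jaw":-1},{"tx":0,"ty":0,"tz":0.0005,"ax":0,"ay":0,"az":0,"jaw":-1},{"tx":0,"ty":0,"tz":0,"ax":0,"ay":0,"az":0,"jaw":-1},{"tx":0,"ty":0,"tz":0,"ax":0,"ay":0,"az":0,"jaw":-1},{"tx":0,"ty":0,"tz":0,"ax":0,"ay":0,"az":0,"jaw":-1},{"tx":0,"ty":0,"tz":0,"ax":0,"ay":0,"az":0,"jaw":-1},{"tx":0,"ty":0,"tz":0,"ax":0,"ay":0,"az":0,"jaw":-1},{"tx":0,"ty":0,"tz":0,"ax":0,"ay":0,"az":0,"jaw":-1},{"tx":0,"ty":0,"tz":0,"ax":0,"ay":0,"az":0,"jaw":-1},{"tx":0,"ty":0,"tz":0,"ax":0,"ay":0,"az":0,"jaw":-1}]'
python3 - <<'E'
from h import *
from workcell import telemetry
B=T([.5264,.3237,0],[0,0,20.04]);t=np.linalg.inv(B)@now();o=telemetry.get_obs()
print("tcp in bin",t[:3,3].round(4),Ro.from_matrix(t[:3,:3]).as_euler('xyz',degrees=True).round(2),np.round(o["wrist_force"],1),np.round(o["torque"],2))
E
```

```text
time: 21.95
ee_pos: [0.4843, 0.3078, 0.0794]
tcp_rot: [-179.8, 0.1, -70.1]
wrist_force: [-2.0, -2.8, 5.9]
opening: 0.015
grasp_force: 70.0
tcp in bin [-0.0449 -0.0005  0.0794] [-1.7984e+02  5.0000e-02 -9.0140e+01] [-2.  -2.8  5.9] [-0.35  0.54 -0.  ]
```

```bash
python3 -m handwheel '[{"tx":0,"ty":-0.002,"tz":-0.0004,"ax":0,"ay":0,"az":0,"jaw":-1},{"tx":0,"ty":-0.004,"tz":0,"ax":0,"ay":0,"az":0,"jaw":-1},{"tx":0,"ty":-0.005,"tz":0,"ax":0,"ay":0,"az":0,"jaw":-1},{"tx":0,"ty":-0.005,"tz":0,"ax":0,"ay":0,"az":0,"jaw":-1},{"tx":0,"ty":-0.005,"tz":0,"ax":0,"ay":0,"az":0,"jaw":-1},{"tx":0,"ty":-0.005,"tz":0,"ax":0,"ay":0,"az":0,"jaw":-1},{"tx":0,"ty":-0.005,"tz":0,"ax":0,"ay":0,"az":0,"jaw":-1},{"tx":0,"ty":-0.005,"tz":0,"ax":0,"ay":0,"az":0,"jaw":-1},{"tx":0,"ty":-0.003,"tz":0,"ax":0,"ay":0,"az":0,"jaw":-1},{"tx":0,"ty":0,"tz":0,"ax":0,"ay":0,"az":0,"jaw":-1}]'
python3 - <<'E'
from h import *
from workcell import telemetry
B=T([.5264,.3237,0],[0,0,20.04]);t=np.linalg.inv(B)@now();o=telemetry.get_obs()
print("tcp in bin",t[:3,3].round(4),Ro.from_matrix(t[:3,:3]).as_euler('xyz',degrees=True).round(2),"F in bin",(B[:3,:3].T@o["wrist_force"]).round(1),np.round(o["torque"],2))
E
```

```text
time: 23.2
ee_pos: [0.5214, 0.3214, 0.0794]
tcp_rot: [-179.8, 0.1, -70.1]
wrist_force: [-1.4, 0.1, 4.9]
opening: 0.015
grasp_force: 70.0
tcp in bin [-0.0055 -0.0005  0.0794] [-1.7985e+02  6.0000e-02 -9.0140e+01] F in bin [-1.3  0.6  4.9] [-0.09  0.51  0.05]
```

```bash
python3 -m handwheel '[{"tx":0,"ty":-0.001,"tz":0,"ax":0,"ay":0,"az":0,"jaw":-1},{"tx":0,"ty":-0.001,"tz":0,"ax":0,"ay":0,"az":0,"jaw":-1},{"tx":0,"ty":-0.001,"tz":0,"ax":0,"ay":0,"az":0,"jaw":-1},{"tx":0,"ty":-0.001,"tz":0,"ax":0,"ay":0,"az":0,"jaw":-1},{"tx":0,"ty":-0.0007,"tz":0,"ax":0,"ay":0,"az":0,"jaw":-1},{"tx":0,"ty":-0.0007,"tz":0,"ax":0,"ay":0,"az":0,"jaw":-1},{"tx":0,"ty":-0.0006,"tz":0,"ax":0,"ay":0,"az":0,"jaw":-1},{"tx":0,"ty":-0.0005,"tz":0,"ax":0,"ay":0,"az":0,"jaw":-1},{"tx":0,"ty":0,"tz":0,"ax":0,"ay":0,"az":0,"jaw":-1},{"tx":0,"ty":0,"tz":0,"ax":0,"ay":0,"az":0,"jaw":-1}]'
python3 - <<'E'
from h import *
from workcell import telemetry
B=T([.5264,.3237,0],[0,0,20.04]);t=np.linalg.inv(B)@now();o=telemetry.get_obs()
print("tcp in bin",t[:3,3].round(4),"F in bin",(B[:3,:3].T@o["wrist_force"]).round(1),np.round(o["torque"],2))
E
```

```text
time: 24.45
ee_pos: [0.527, 0.3234, 0.0794]
tcp_rot: [-179.9, 0.1, -70.1]
wrist_force: [-3.6, -1.7, 5.1]
opening: 0.0147
grasp_force: 70.2
tcp in bin [ 0.0004 -0.0005  0.0794] F in bin [-4.  -0.4  5.1] [-0.26  0.97 -0.03]
```

```bash
python3 -m handwheel '[{"tx":0,"ty":-0.0005,"tz":0,"ax":0,"ay":0,"az":0,"jaw":-1},{"tx":0,"ty":-0.0005,"tz":0,"ax":0,"ay":0,"az":0,"jaw":-1},{"tx":0,"ty":-0.0005,"tz":0,"ax":0,"ay":0,"az":0,"jaw":-1},{"tx":0,"ty":0,"tz":0,"ax":0,"ay":0,"az":0,"jaw":-1},{"tx":0,"ty":0,"tz":0,"ax":0,"ay":0,"az":0,"jaw":-1},{"tx":0,"ty":0,"tz":0,"ax":0,"ay":0,"az":0,"jaw":-1},{"tx":0,"ty":0,"tz":0,"ax":0,"ay":0,"az":0,"jaw":-1},{"tx":0,"ty":0,"tz":0,"ax":0,"ay":0,"az":0,"jaw":-1},{"tx":0,"ty":0,"tz":0,"ax":0,"ay":0,"az":0,"jaw":-1},{"tx":0,"ty":0,"tz":0,"ax":0,"ay":0,"az":0,"jaw":-1}]'
python3 - <<'E'
from h import *
from workcell import telemetry
B=T([.5264,.3237,0],[0,0,20.04]);t=np.linalg.inv(B)@now();o=telemetry.get_obs()
print("tcp in bin",t[:3,3].round(4),"F in bin",(B[:3,:3].T@o["wrist_force"]).round(1),np.round(o["torque"],2))
E
```

```text
time: 25.7
ee_pos: [0.527, 0.3234, 0.0794]
tcp_rot: [179.9, 0.1, -70.1]
wrist_force: [-11.6, -5.0, 11.2]
opening: 0.0149
grasp_force: 70.8
tcp in bin [ 0.0004 -0.0005  0.0794] F in bin [-12.6  -0.7  11.2] [-0.8   2.35  0.05]
```

The TCP has stopped and the push has risen to 12.6 N, so the lid is home. Relax, release and rise.

```bash
python3 -m handwheel '[{"tx":0,"ty":0.0012,"tz":-0.0006,"ax":0,"ay":0,"az":0,"jaw":-1},{"tx":0,"ty":0,"tz":0,"ax":0,"ay":0,"az":0,"jaw":-0.5},{"tx":0,"ty":0,"tz":0,"ax":0,"ay":0,"az":0,"jaw":-0.2},{"tx":0,"ty":0,"tz":0,"ax":0,"ay":0,"az":0,"jaw":-0.1},{"tx":0,"ty":0,"tz":0,"ax":0,"ay":0,"az":0,"jaw":-0.1},{"tx":0,"ty":0,"tz":-0.01,"ax":0,"ay":0,"az":0,"jaw":-0.1},{"tx":0,"ty":0,"tz":-0.025,"ax":0,"ay":0,"az":0,"jaw":-0.1},{"tx":0,"ty":0,"tz":-0.04,"ax":0,"ay":0,"az":0,"jaw":-0.1},{"tx":0,"ty":0,"tz":-0.04,"ax":0,"ay":0,"az":0,"jaw":0.2},{"tx":0,"ty":0,"tz":-0.03,"ax":0,"ay":0,"az":0,"jaw":0.2}]'
python3 - <<'E'
from h import *
from workcell import optics
i=wrist("w9");t=optics.camera("top")["color"][:,:,::-1].copy();s=optics.camera("scene")["color"][:,:,::-1].copy()
K,E=cam("w9");B=T([.5264,.3237,0],[0,0,20.04])
m=np.array([(75,53,75),(75,-53,75),(-75,-53,75),(-75,53,75)])/1e3
print("pred plate corners",(proj(K,E,m@B[:3,:3].T+B[:3,3])).round(1).tolist())
a=cell(i,180,70,280,260,538,500);b=cell(s,316,210,90,90,262,262);c=cell(t,424,164,66,60,262,238)
cv2.imwrite("pics/fin.png",np.hstack([a,np.vstack([b,c])]))
E
```

```text
time: 26.95
ee_pos: [0.5272, 0.3233, 0.2277]
tcp_rot: [-179.7, 0.1, -70.1]
wrist_force: [0.9, 0.1, 0.9]
opening: 0.051
grasp_force: 0.0
[0.5272 0.3233 0.2277] [-1.7975e+02  7.0000e-02 -7.0090e+01] [ 31.5  14.4  20.4  95.7   0.  -78.4] 26.95
pred plate corners [[250.9, 233.6], [243.0, 125.4], [408.6, 125.1], [400.8, 233.5]]
```

View pics/fin.png

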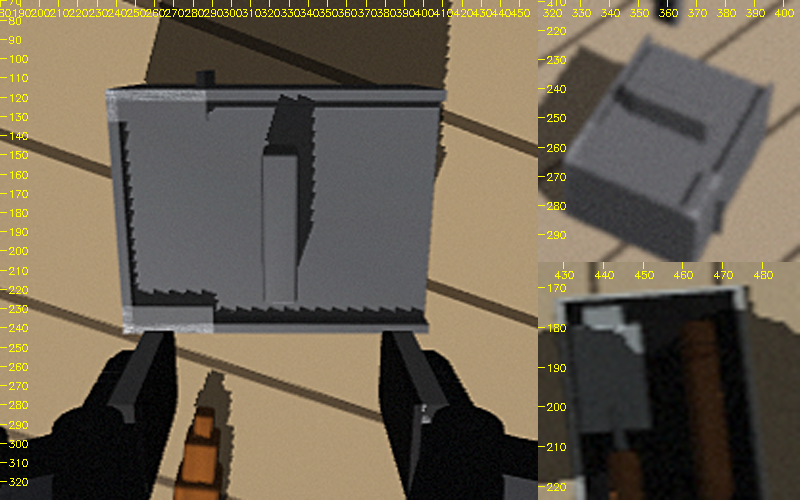

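The final picture shows the lid flat under both lips and square. It meets the stop wall at the left, raw x≈245, and its rear edge is level with the bin's open end. The dibber lies in the tray beside the undisturbed trowel, and the gripper is clear.

```bash
python3 -c "
from workcell import workorder;print(workorder.job_done())"
```

```text
the job is handed in; nothing more can be done
None
```

I handed the job in at about 27 s: the lid is home against the end stop under the keeper lips, the dibber lies flat in the tray beside the trowel, and the gripper is clear of everything; no verdict came back from the judging.

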